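# Put the round hand stamp away and screw the jar's captive cap down

## Task

Put the hand stamp with the round foot back in the white stoneware jar, lowering it gently so that it stands upright on the jar's floor, and let it go. Then swing the jar's captive cap over onto the mouth and screw it clockwise by its wooden bar until it is fully home. Leave the other stamps and everything else on the counter where they are.

Things in the scene. Friction and masses are not known exactly. Their poses are not given: they have to be found in the camera images.
- jar: White stoneware jar, round, 100 mm outside diameter, open mouth 90 mm inside diameter, fixed upright on a black wooden plinth 150 x 150 x 20 mm that is fixed to the counter. Origin: centre of the plinth's underside, on the jar's axis, on the counter; z up. Inner floor 27 mm and rim 130 mm above the origin. The cap's hinge is on the jar's +y side.
- hinge (a point): Point on the horizontal hinge axis of the cap's steel strap: 70 mm from the jar's axis on the jar's +y side, 130 mm above the counter. The hinge axis runs along the jar's x.
- strap (a joint): Angle (rad) of the strap that carries the cap on the hinge: 0 = cap lying level on the mouth (stop), grows as the cap swings up and away from the mouth towards the jar's +y side; 1.57 = cap standing on edge, 2.6 = stop; it starts between 2.0 and 2.4. The hinge is stiff (0.16 N m), so it stays where it is left. The cap's centre is 70 mm and its far edge 133 mm from the hinge axis.
- cap (a joint): Turn (rad) of the cap in the strap's ring: grows clockwise seen from above (cap on the mouth). It starts between 0 and 0.4 (loose); 2.8 = stop, fully home. Friction 0.12 N m, it stays where it is left. It works as a screw: the cap sinks 5 mm over 2.8 rad. At 0 the bar runs along the jar's x, and it turns with the cap.
- cap_bar (a point): Centre of the top of the wooden grip bar on the cap. The cap: aluminium disc 113 mm across, with a 14 mm skirt below, held in the strap's ring 125 mm across; the bar across its middle is 76 mm long, 16 mm thick and 30 mm high above the disc. Its x is along the bar, z out of the cap's top. With the cap on the mouth this point is 173 mm (loose) to 168 mm (home) above the counter.
- stamp_round: The hand stamp to put away: round foot 48 mm across and 20 mm high. The handle is a turned knob, round, 95 mm above the counter at its top and 28 mm thick between 67 and 86 mm up, thinning to a 20 mm neck below 52 mm. Light wood, black rubber underneath. Origin: centre of the underside, z up along the handle.
- stamp_square: Bystander: hand stamp with a square foot 46 x 46 mm, 20 mm high; same handle, 95 mm tall. Origin: centre of the underside.
- stamp_oblong: Bystander: hand stamp with an oblong foot 72 x 34 mm, 20 mm high; same handle, 95 mm tall. Origin: centre of the underside.
- ink_pad: Bystander: closed metal ink pad, 78 x 113 x 22 mm. Origin: centre of the underside.
- pen_pot: Bystander: dark steel pot 76 mm across and 100 mm high with pens up to 155 mm. Origin: centre of the underside.
- tape_dispenser: Bystander: black desk tape dispenser, 60 x 150 mm, 83 mm high. Origin: centre of the underside.
- calculator: Bystander: grey desk calculator 100 x 150 x 14 mm. Origin: centre of the underside.
There are look-alikes about, which are no part of the job. Leave any pink or purple look-alike of the stamp_round alone.

How it is judged:
On the way, in this order (a step that is already met when the one before it is completed fails the run):
1. the round stamp stands upright in the jar, let go, with the cap still open (horizontal distance between stamp_round and jar below 0.03 m and z of stamp_round in the frame of jar below 0.034 m and angle between stamp_round's own z axis and vertical below 0.2 rad and contact force between the fingers and stamp_round below 0.1 N and value of joint strap above 0.5 rad), for 0.2 s.
2. the cap lies on the mouth, not yet screwed home, the stamp still in the jar (horizontal distance between stamp_round and jar below 0.03 m and z of stamp_round in the frame of jar below 0.034 m and angle between stamp_round's own z axis and vertical below 0.2 rad and value of joint strap below 0.06 rad and value of joint cap below 2.6 rad), for 0.2 s.
3. the cap is screwed home on the mouth (value of joint strap below 0.06 rad and value of joint cap above 2.6 rad), for 0.2 s.
At the end, for the whole second after the job is handed in: The round stamp stands at rest and upright (within 0.2 rad) on the jar's floor (underside within 7 mm of it, within 30 mm of the jar's axis); the cap lies level on the mouth (strap below 0.06 rad) and is turned home (cap joint above 2.6 of 2.8 rad) (all of step 3 and horizontal distance between stamp_round and jar below 0.03 m and z of stamp_round in the frame of jar below 0.034 m and angle between stamp_round's own z axis and vertical below 0.2 rad and linear speed of stamp_round below 0.02 m/s); the robot touches nothing.
It fails at once if the round stamp is dropped or thrown into the jar (faster than 0.7 m/s inside it) (horizontal distance between stamp_round and jar below 0.045 m and z of stamp_round in the frame of jar below 0.12 m and linear speed of stamp_round above 0.7 m/s).
It fails at once if another thing on the counter is shifted by more than 40 mm (distance of any of stamp_square, stamp_oblong, ink_pad, pen_pot, tape_dispenser, calculator from where it was at the start of the episode above 0.04 m).
It also fails if it takes over 72 s, if anything falls off the work surface, if the arm or the gripper's body presses on something with over 40 N, if the wrist force passes 120 N, or if a joint passes its speed limit or range.

## Robot

A 6-joint arm with a two-finger parallel gripper is mounted at the origin on the work surface. World frame = base frame: x ahead of the robot, y to its left, z up, the work surface at z = 0. Lengths are in m, angles in rad, forces in N, time in s.
With the tool pointing down it reaches from about 0.3 to 0.775 m from the base axis. Payload 14.6 kg.
Tool frame: the origin (TCP) lies at the centre of the arm's flange, where the gripper is bolted on; the fingertips stand 199 mm ahead of it and the grasp point (between the pads) lies 180 mm ahead of it; z points along the fingers, y is the line along which they close (so a half turn about z gives the same grasp; the last joint's range is limited). The gripper opens to 94 mm and grips with 3 to 60 N. Pads are 16 mm wide; open, the fingers measure 119 mm over their backs; the gripper's body (75 mm by 177 mm) begins 78 mm behind the grasp point.
Start: joints at [-0.067, 0.3, 1.521, -0, 1.321, -0.067], TCP at [0.55, -0, 0.405] pointing down, gripper open.
Joint ranges: [-3.03, 3.03], [-0.79, 2.21], [0.23, 2.52], [-1.04, 4.18], [0, 3.07], [-2.55, 2.55]. Speed limits (rad/s): [2.22, 2.22, 2.57, 3.14, 3.14, 3.14].

## Interface

Orientations are given as [roll, pitch, yaw] about the fixed x, y, z axes, in that order (R = Rz(yaw) Ry(pitch) Rx(roll)).
In Python, from station import ctrl gives the robot as it stands. The module is installed in compiled form; this text tells all that it offers.
- The arm moves only by the tool servo_tool, never from a script. Its argument "motion" is a list of rows, each a list of 5 numbers: the closure, from 0 (fully open) to 1 (shut), then the shift along the world's x, y, z in cm, then the turn about the world's z in degrees. A call has 1 to 20 rows; each row is the pose to reach, as a shift and turn from the pose commanded when the call began; what a row does not reach only later rows make up. A row lasts 1/8 s, in which the tool goes at most 62.5 mm and 10.7 degrees, less where a joint would pass 70% of its speed; a pose out of reach is approached as far as the arm can. A call with a gripper value outside its range is refused whole. The fingers move at their own pace and stop on an object; "squeeze" is the grip in N (left out, the last holds). Time passes only in rows, so rows that repeat a pose let the fingers close. It gives the time, the measured TCP pose, the force, the opening and the grip force at its end, in the units of the state.
- ctrl.get_obs(): the state, without advancing time (a new reading comes with each control period).
- ctrl.camera(name): name is "scene" or "side" or "wrist"; returns a dict with "image" (480x640x3 uint8, red, green, blue), "fx", "fy", "cx", "cy" (pixels), "camera_from_world" (4x4, takes a point from world to camera coordinates); the wrist camera has in their place "hand_eye" (4x4, takes a point from camera to tool coordinates, whose origin is the TCP and whose axes are the flange's). Camera axes: x right, y up, looking along -z (the intrinsics and any distortion apply to the point x, -y, -z); pixel columns grow to the right and rows downward; lengths in m; the calibration is good to about 2 mm. A picture is of the moment at which its call begins: read the wrist's pose just before it. There is no depth.
- ctrl.hand_in(): hands the job in; it is judged then, once.
The state is a dict: "time_s": time; "qpos": joint angles; "joint_vel": joint speeds; "tau": joint torques, N m; "ee_pos": TCP position; "eef_rot": TCP orientation; "force": force on the tool from outside, world axes, zero at the start; "moment": the same for the moment, N m; "grip_width": finger opening in m; "grip_force": force on a finger pad.
Only numpy, scipy, OpenCV 4.12 (cv2) and the standard library are available. Lean on these libraries where they do the work, as an engineer would, in place of code of your own. Each camera call takes 0.05 s, during which the arm holds its last target. There are 200 camera calls.

## Working session

There is one attempt and no reset: what is moved stays moved. The work goes in short steps, Python scripts to look and compute and a tool call to move; the robot and the scene stay as the last step left them, time stands still between calls to the robot, and variables do not carry over. Pictures are saved under pics/ and viewed, at most 10 in all, crops included, and the job is handed in when it is done.

Besides the shell and the picture viewer there is one more tool, called by a JSON object that holds its "api" and its "payload". servo_tool: Moves the arm, as the interface text tells. Its arguments: {"type":"object","properties":{"motion":{"type":"array","items":{"type":"array","items":{"type":"number"}}},"squeeze":{"type":"number"}},"required":["motion"]}

```bash
mkdir -p pics
cat > h.py <<'E'
import numpy as np, cv2
from station import ctrl
from scipy.spatial.transform import Rotation as R
def snap(name,fn=None):
    o=ctrl.get_obs(); c=ctrl.camera(name)
    if name=="wrist":
        T=np.eye(4); T[:3,:3]=R.from_euler('xyz',o['eef_rot']).as_matrix(); T[:3,3]=o['ee_pos']
        c['wfc']=T@np.array(c['hand_eye'])
    else: c['wfc']=np.linalg.inv(np.array(c['camera_from_world']))
    if fn: cv2.imwrite('pics/'+fn,c['image'][:,:,::-1])
    return c
def ray(c,u,v):
    d=np.array([(u-c['cx'])/c['fx'],-(v-c['cy'])/c['fy'],-1]); return c['wfc'][:3,3],c['wfc'][:3,:3]@d
def onz(c,u,v,z):
    p,d=ray(c,u,v); return p+d*(z-p[2])/d[2]
def proj(c,P):
    q=np.linalg.inv(c['wfc'])@np.append(P,1); return np.array([c['cx']+c['fx']*q[0]/-q[2],c['cy']+c['fy']*q[1]/q[2]])
def tri(c1,p1,c2,p2):
    a,d=ray(c1,*p1); b,e=ray(c2,*p2); d=d/np.linalg.norm(d); e=e/np.linalg.norm(e)
    s=np.linalg.lstsq(np.stack([d,-e],1),b-a,rcond=None)[0]; x,y=a+s[0]*d,b+s[1]*e
    return (x+y)/2,np.linalg.norm(x-y)
E
python3 - <<'E'
from h import *
for n in("scene","side","wrist"):
    c=snap(n,n+"0.png"); print(n,[k for k in c],c['fx'],c['cx'],c['wfc'].round(3).tolist())
print(ctrl.get_obs())
E
```

```text
scene ['image', 'fx', 'fy', 'cx', 'cy', 'camera_from_world', 'wfc'] 601.3555638630958 322.67408975634066 [[0.783, -0.394, 0.482, 1.223], [0.622, 0.514, -0.59, -0.948], [-0.016, 0.762, 0.647, 0.995], [0.0, 0.0, 0.0, 1.0]]
side ['image', 'fx', 'fy', 'cx', 'cy', 'camera_from_world', 'wfc'] 489.05900232186156 317.86238991533725 [[0.73, 0.454, -0.511, 0.063], [-0.684, 0.491, -0.54, -0.656], [0.005, 0.743, 0.669, 0.757], [0.0, 0.0, 0.0, 1.0]]
wrist ['image', 'fx', 'fy', 'cx', 'cy', 'hand_eye', 'wfc'] 336.7379195074698 314.8142926692416 [[1.0, 0.001, 0.002, 0.55], [-0.002, 0.961, 0.278, 0.081], [-0.002, -0.278, 0.961, 0.384], [0.0, 0.0, 0.0, 1.0]]
{'time_s': 0.15, 'qpos': array([-6.66038452e-02,  3.00331089e-01,  1.52142239e+00,  5.24206081e-06,
        1.32070273e+00, -6.66106891e-02]), 'joint_vel': array([-0.0026335 , -0.00161425, -0.00159269, -0.00089675,  0.00018672,
       -0.00041856]), 'tau': array([-2.50185103e-04, -5.31960297e+01, -3.52822959e+01,  7.07691838e-02,
        2.35654798e-02, -3.66386917e-05]), 'ee_pos': array([ 5.49976754e-01, -3.13403905e-06,  4.04230192e-01]), 'eef_rot': array([-3.14073135e+00, -6.25458465e-05,  1.57080184e+00]), 'force': array([ 0.28768081,  0.38868269, -0.00869968]), 'moment': array([-0.03485126, -0.04548556, -0.0105165 ]), 'grip_force': 0.0, 'grip_width': 0.09395696235717897}
```

View pics/scene0.png

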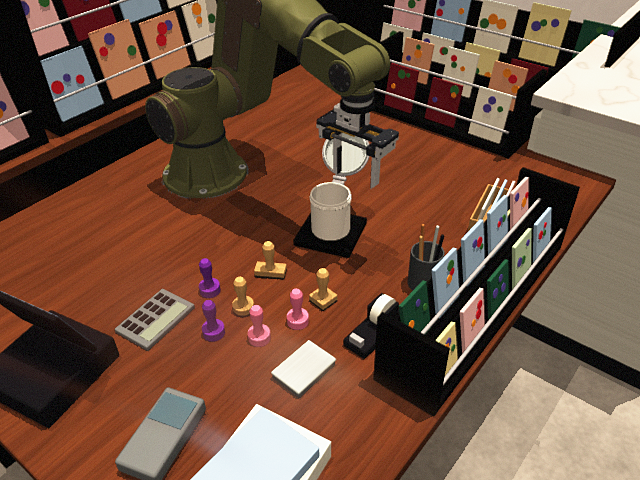

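View pics/side0.png

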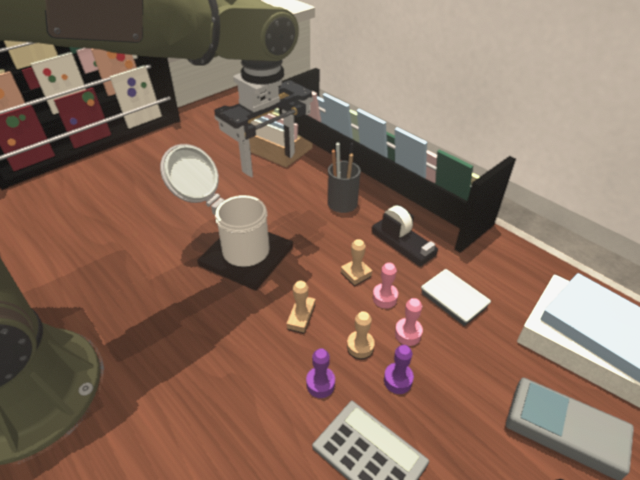

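The scene picture shows the jar rim at about (330,190), its cap open at (345,155) and the round stamp's knob at (239,284). In the side view they are at (242,205), (190,172) and (363,319). Next I measure them with masks in both views.

```bash
cat > m.py <<'E'
from h import *
s,d=snap("scene"),snap("side")
# tan mask
def comps(c,lo,hi,amin):
    m=cv2.inRange(cv2.cvtColor(c['image'],cv2.COLOR_RGB2HSV),lo,hi); n,l,st,ce=cv2.connectedComponentsWithStats(m)
    return [(st[i],l==i) for i in range(1,n) if st[i][4]>amin]
for nm,c in(("s",s),("d",d)):
  for st,m in comps(c,(12,90,110),(28,255,255),150):
    v=st[1]; us=np.where(m[v:v+3].any(0))[0]; print(nm,st,"top",us.mean(),v)
t,e=tri(s,(239,284),d,(363,319)); print('stamp knob',t,e)
print('jar rim c',tri(s,(330,190),d,(242,205)),onz(s,330,190,.13),onz(d,242,205,.13))
print('cap c',tri(s,(345,155),d,(190,172)))
# plinth dark corners
for nm,c,box in(("s",s,(280,200,380,260)),("d",d,(190,220,300,290))):
    x0,y0,x1,y1=box; g=cv2.cvtColor(c['image'],cv2.COLOR_RGB2GRAY)[y0:y1,x0:x1]; m=(g<28).astype(np.uint8)
    cn=max(cv2.findContours(m,0,2)[0],key=cv2.contourArea); h=cv2.approxPolyDP(cv2.convexHull(cn),5,True)[:,0]+[x0,y0]
    print(nm,[(p.tolist(),onz(c,*p,.02).round(3).tolist()) for p in h])
w=np.hstack([cv2.resize(c['image'][y:y+100,x:x+130],None,fx=3,fy=3) for c,x,y in((s,270,135),(d,160,135))])
cv2.imwrite('pics/crop1.png',w[:,:,::-1])
E
python3 m.py
```

```text
s [268   0  59  29 838] top 292.5 0
s [ 524    3   47   44 1260] top 539.5 3
s [488  13  19  17 189] top 492.5 13
s [ 306   20   81   51 1190] top 328.5 20
s [518  41  41  25 642] top 527.5 41
s [465  42  35  35 609] top 470.1111111111111 42
s [254 241  33  36 585] top 268.0 241
s [309 268  29  41 524] top 322.5 268
s [232 276  22  39 514] top 239.0 276
s [437 324  21  51 374] top 453.0 324
d [250 135  62  32 947] top 272.45454545454544 135
d [341 239  32  45 734] top 358.0 239
d [286 280  30  52 875] top 300.0 280
d [347 311  28  47 833] top 363.0 311
stamp knob [ 0.48119089 -0.33026749  0.08132291] 0.004369873563595388
jar rim c (array([ 4.75071233e-01, -1.70443644e-04,  1.42217645e-01]), np.float64(0.0017512413520396407)) [0.46490994 0.01209173 0.13      ] [0.48370582 0.0141549  0.13      ]
cap c (array([0.43643699, 0.11479323, 0.17577449]), np.float64(0.011542589157004506))
s [([366, 219], [0.525, 0.088, 0.02]), ([348, 257], [0.577, -0.061, 0.02]), ([293, 244], [0.438, -0.106, 0.02]), ([310, 214], [0.394, 0.015, 0.02])]Traceback (most recent call last):
  File "m.py", line 16, in <module>
    cn=max(cv2.findContours(m,0,2)[0],key=cv2.contourArea); h=cv2.approxPolyDP(cv2.convexHull(cn),5,True)[:,0]+[x0,y0]
ValueError: max() iterable argument is empty
```

Run:
```python
from h import *
s,d,w=cv2.imread('pics/scene0.png'),cv2.imread('pics/side0.png'),cv2.imread('pics/wrist0.png')
a=np.hstack([cv2.resize(c[y:y+100,x:x+130],(400,300),interpolation=2) for c,x,y in((s,270,135),(d,160,135))])
b=cv2.resize(w,(400,300)); cv2.imwrite('pics/crop1.png',np.vstack([a,np.hstack([b,b*0])]))
```

```text
(no output)
```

View pics/crop1.png

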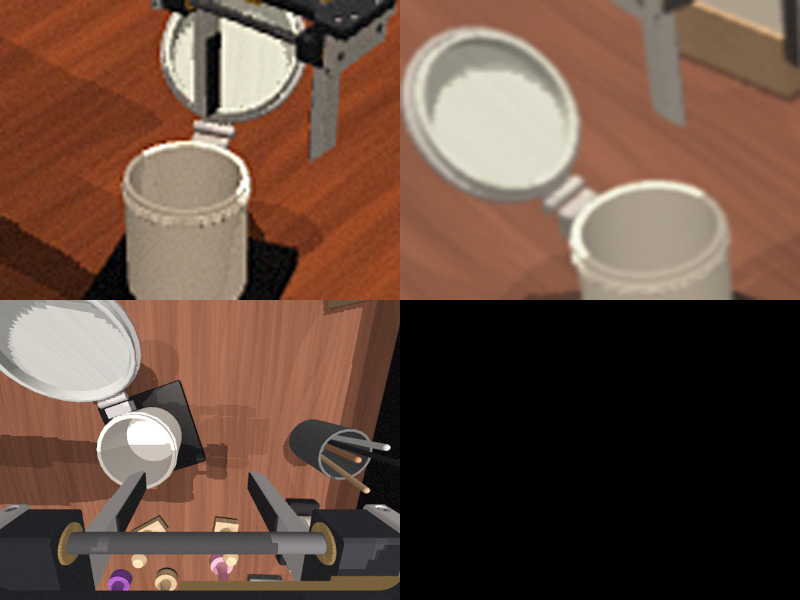

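{"api": "servo_tool", "payload": {"motion": [[0.3,-1.5,-6,0,0],[0.3,-3,-12,0,0],[0.3,-4.5,-18,0,0],[0.3,-6,-24,0,0],[0.3,-7,-30,0,0],[0.3,-7,-33,0,0],[0.3,-7,-33,0,0]]}}

```text
time_s: 1.12
ee_pos: [0.4795, -0.3316, 0.4041]
eef_rot: [-3.141, -0.0, 1.568]
force: [0.2, 0.5, -0.2]
grip_width: 0.0656
grip_force: 0.0
```

The crops show the rim centre at scene (331,194), side (241,211) and wrist (219,237). The hinge is at scene (339,179), side (215,198) and wrist (187,173).

Run:
```python
from h import *
s,d,w=snap("scene"),snap("side"),snap("wrist","w1.png")
print('rim',onz(s,330.8,194.3,.13),onz(d,241.2,211,.13)); print(tri(s,(330.8,194.3),d,(241.2,211)))
print('hinge',onz(s,339.2,179,.13),onz(d,215,198,.13))
w0=dict(w); w0['wfc']=np.array([[1.0,0.001,0.002,0.55],[-0.002,0.961,0.278,0.081],[-0.002,-0.278,0.961,0.384],[0,0,0,1]])
print('w0 rim,hinge',onz(w0,219,237,.13),onz(w0,187,173,.13))
m=cv2.inRange(cv2.cvtColor(w['image'],cv2.COLOR_RGB2HSV),(10,70,110),(28,255,255)); n,l,st,ce=cv2.connectedComponentsWithStats(m)
print([(st[i].tolist(),ce[i].round().tolist()) for i in range(1,n) if st[i][4]>150])
print('expected knob px',proj(w,[.482,-.33,.095]), proj(w,[*ctrl.get_obs()['ee_pos'][:2],.08]))
```

```text
rim [ 0.47769434 -0.00109861  0.13      ] [ 4.71051540e-01 -2.32932593e-04  1.30000000e-01]
(array([0.47378793, 0.00402392, 0.1256214 ]), np.float64(0.0004395662767866646))
hinge [0.45385734 0.06426183 0.13      ] [0.45650225 0.07069049 0.13      ]
w0 rim,hinge [0.47441858 0.01007808 0.13      ] [0.4546165 0.0594838 0.13     ]
[([239, 0, 18, 34, 158], [249.0, 15.0]), ([270, 0, 16, 42, 178], [279.0, 17.0]), ([345, 0, 28, 152, 1264], [360.0, 84.0]), ([378, 0, 114, 120, 4363], [434.0, 76.0]), ([242, 43, 90, 92, 3192], [284.0, 93.0]), ([393, 95, 53, 85, 875], [413.0, 136.0]), ([369, 122, 15, 52, 201], [377.0, 147.0]), ([340, 160, 31, 33, 237], [355.0, 175.0]), ([500, 173, 21, 29, 160], [511.0, 188.0]), ([521, 173, 22, 41, 218], [532.0, 196.0]), ([0, 174, 23, 59, 349], [11.0, 199.0]), ([549, 175, 22, 40, 234], [559.0, 194.0]), ([551, 175, 43, 143, 1097], [573.0, 242.0]), ([473, 177, 18, 34, 170], [482.0, 194.0]), ([292, 182, 47, 69, 1885], [316.0, 220.0]), ([584, 225, 25, 71, 402], [594.0, 257.0]), ([606, 225, 29, 44, 299], [621.0, 246.0]), ([13, 234, 28, 69, 357], [26.0, 266.0]), ([117, 241, 31, 27, 182], [133.0, 253.0]), ([540, 244, 23, 33, 157], [551.0, 260.0]), ([59, 264, 24, 72, 465], [70.0, 301.0]), ([349, 280, 19, 29, 160], [357.0, 295.0]), ([420, 283, 27, 47, 412], [433.0, 306.0]), ([528, 301, 21, 43, 203], [539.0, 324.0]), ([494, 308, 25, 27, 180], [507.0, 321.0]), ([349, 315, 14, 55, 192], [356.0, 342.0]), ([262, 322, 29, 48, 281], [275.0, 342.0]), ([329, 327, 25, 44, 304], [341.0, 349.0]), ([157, 356, 29, 68, 924], [168.0, 390.0]), ([445, 356, 29, 68, 882], [462.0, 390.0]), ([338, 408, 19, 29, 185], [347.0, 420.0]), ([216, 414, 375, 50, 6651], [408.0, 453.0])]
expected knob px [317.5664853  238.32005103] [315.54694096 232.98758444]
```

View pics/w1.png

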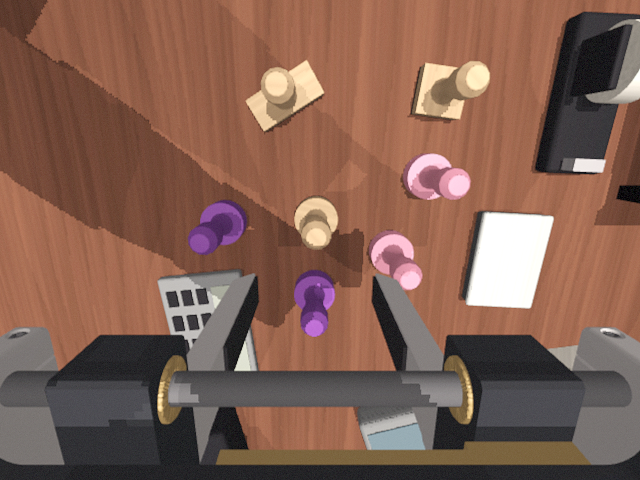

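The wrist view shows the round stamp's knob at (316,238) with clear room on both sides; the pink one is at (405,275) and the purple one at (314,325). I go down and grip it.

{"api": "servo_tool", "payload": {"motion": [[0.4,0.1,0.2,-4,0],[0.4,0.1,0.2,-8,0],[0.4,0.1,0.2,-12,0],[0.4,0.1,0.2,-14.6,0],[0.4,0.1,0.2,-14.8,0],[0.75,0.1,0.2,-14.8,0],[0.9,0.1,0.2,-14.8,0],[0.9,0.1,0.2,-14.8,0],[0.9,0.1,0.2,-14.8,0]], "squeeze": 20}}

```text
time_s: 2.4
ee_pos: [0.4811, -0.3281, 0.2574]
eef_rot: [3.141, 0.001, 1.571]
force: [-0.9, 1.0, 5.3]
grip_width: 0.0272
grip_force: 20.0
```

{"api": "servo_tool", "payload": {"motion": [[0.9,0,0,3,0],[0.9,0,0,8,0],[0.9,0,0,14,5],[0.9,0,0,20,10],[0.9,0,5,20,17],[0.9,-0.3,10,20,17],[0.9,-0.7,15,20,17],[0.9,-0.7,20,20,17],[0.9,-0.7,22,20,17],[0.9,-0.7,22,20,17],[0.9,-0.7,22,20,17]]}}

```text
time_s: 3.78
ee_pos: [0.474, -0.1087, 0.4566]
eef_rot: [-3.142, 0.0, 1.867]
force: [-0.7, 0.1, -1.0]
grip_width: 0.0274
grip_force: 20.0
```

Run:
```python
from h import *
w=snap("wrist","w2.png"); o=ctrl.get_obs(); print(o['ee_pos'],o['eef_rot'],o['qpos'].round(2),o['grip_width'])
print('exp jar',proj(w,[.474,.002,.13]),'hinge',proj(w,[.455,.066,.13]))
```

```text
[ 0.47400103 -0.10881849  0.45656404] [-3.14137674e+00  2.77092397e-05  1.86665754e+00] [-0.3   0.12  1.62 -0.    1.4  -0.6 ] 0.02730418614439899
exp jar [352.86520191 112.81870977] hinge [355.99219292  23.78150847]
```

View pics/w2.png

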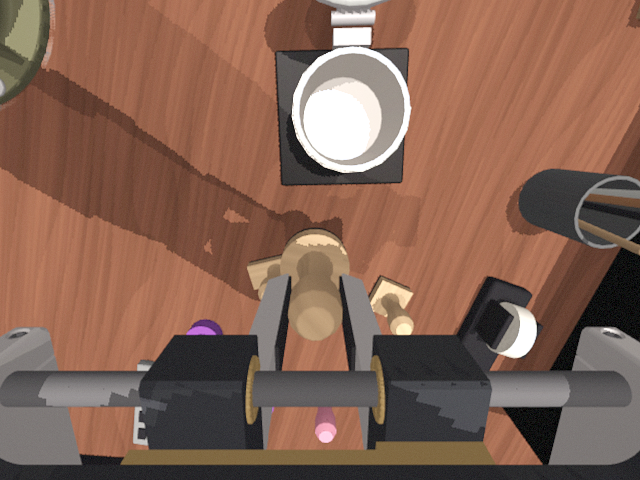

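The wrist view shows the rim ellipse centred at (351.5,109.5), the plinth's corners at (276,51), (408,48), (403,183) and (282,185), and the hinge strap at (352,20).

Run:
```python
from h import *
w=snap("wrist"); print('rim',onz(w,351.5,109.5,.13),'L/R',onz(w,292,109,.13),onz(w,411,109,.13),'T/B',onz(w,351,47,.13),onz(w,351,172,.13))
P=[onz(w,*p,.02)[:2] for p in((276,51),(408,48),(403,183),(282,185))]; print(np.round(P,4).tolist(),np.mean(P,0))
for a,b in((0,1),(3,2),(3,0),(2,1)):
    v=P[b]-P[a]; print(np.linalg.norm(v),np.degrees(np.arctan2(v[1],v[0])))
print('hinge',onz(w,353,18,.13))
```

```text
rim [0.47203364 0.00403091 0.13      ] L/R [ 0.42342375 -0.0102761   0.13      ] [0.52036961 0.01908764 0.13      ] T/B [0.45648508 0.04899081 0.13      ] [ 0.48830034 -0.04574078  0.13      ]
[[0.3804, 0.0499], [0.5193, 0.095], [0.5672, -0.0451], [0.4258, -0.0905]] [0.47315226 0.00230495]
0.14597745442622198 18.0060217029204
0.14853577756411152 17.806478791427455
0.14756451989090955 107.88963216605603
0.14809872633907187 108.87949013807669
hinge [0.45144528 0.06899171 0.13      ]
```

{"api": "servo_tool", "payload": {"motion": [[0.9,0,4,0,1],[0.9,0,8,0,1],[0.9,0,10.7,0,1],[0.9,0,10.7,0,1],[0.9,0,10.7,-3,1],[0.9,0,10.7,-6,1],[0.9,0,10.7,-9,1],[0.9,0,10.7,-12,1],[0.9,0,10.7,-14.5,1],[0.9,0,10.7,-16,1],[0.9,0,10.7,-16.6,1],[0.9,0,10.7,-16.9,1],[0.9,0,10.7,-16.9,1]]}}

```text
time_s: 5.5
ee_pos: [0.4741, -0.0011, 0.2881]
eef_rot: [3.141, 0.0, 1.885]
force: [0.9, -0.3, -0.7]
grip_width: 0.0272
grip_force: 20.0
```

{"api": "servo_tool", "payload": {"motion": [[0.9,0,0,-0.15,0],[0.9,0,0,-0.3,0],[0.9,0,0,-0.4,0],[0.9,0,0,-0.4,0]]}}

```text
time_s: 6.0
ee_pos: [0.4741, -0.001, 0.2844]
eef_rot: [3.141, 0.0, 1.885]
force: [-3.8, -0.6, 8.0]
grip_width: 0.0274
grip_force: 20.0
```

{"api": "servo_tool", "payload": {"motion": [[0.6,0,0,0,0],[0.5,0,0,0,0],[0.5,0,0,0,0],[0.5,0,0,0,0],[0.5,0,0,2,0],[0.5,0,0,6,0],[0.5,0,0,12,0],[0.5,0,-4,18,0],[0.5,0,-8,18,0],[0.5,0,-12,18,0],[0.5,0,-12,18,0]]}}

```text
time_s: 7.38
ee_pos: [0.4738, -0.1228, 0.4635]
eef_rot: [-3.141, -0.0, 1.882]
force: [-0.5, 0.1, 0.3]
grip_width: 0.0471
grip_force: 0.0
```

Run:
```python
from h import *
w=snap("wrist"); s=snap("scene"); d=snap("side")
f=lambda c,x,y,a,b:cv2.resize(c['image'][y:y+b,x:x+a],(400,300),interpolation=2)
cv2.imwrite('pics/c3.png',np.vstack([np.hstack([f(w,0,0,640,480),f(s,270,115,160,120)]),np.hstack([f(d,140,125,160,120),f(w,230,0,240,180)])])[:,:,::-1])
from numpy import sin,cos
J=np.array([.473,.003]);yd=np.array([-.309,.951])
H=np.append(J+.07*yd,.13)
for ph in(2.0,2.1,2.2,2.3,2.4):
    P=H+.133*np.append(-cos(ph)*yd,sin(ph)); print(ph,P.round(3),proj(s,P).round(),proj(d,P).round())
```

```text
2.0 [0.434 0.122 0.251] [347. 125.] [182. 142.]
2.1 [0.431 0.133 0.245] [349. 125.] [178. 143.]
2.2 [0.427 0.144 0.238] [350. 126.] [174. 144.]
2.3 [0.424 0.154 0.229] [351. 127.] [171. 147.]
2.4 [0.421 0.163 0.22 ] [352. 128.] [168. 149.]
```

View pics/c3.png

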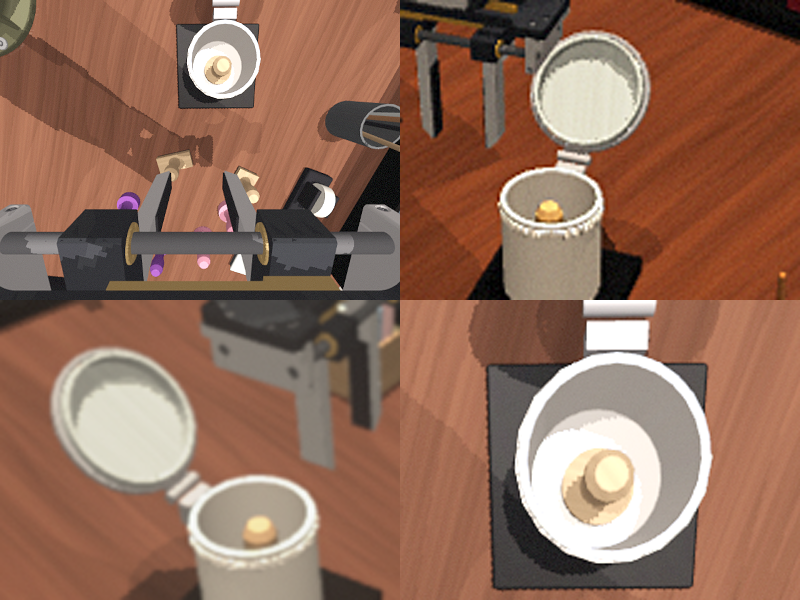

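The stamp stands upright in the jar. The cap edge is at about side (170,149), so the strap is near 2.3 rad. Now I go round behind the cap with the fingers shut.

{"api": "servo_tool", "payload": {"motion": [[1,0,0,4,0],[1,-1.2,5.6,5,0],[1,-2.4,11.2,5,0],[1,-3.6,16.8,5,0],[1,-4.8,22.4,5,0],[1,-6,28,5,0],[1,-7.2,33.6,5,0],[1,-7.8,36.4,5,0],[1,-7.8,36.4,5,0],[1,-7.8,36.4,0,0],[1,-7.8,36.4,-5,0],[1,-7.8,36.4,-6.4,0],[1,-7.8,36.4,-6.4,0]]}}

```text
time_s: 9.15
ee_pos: [0.3962, 0.2428, 0.4003]
eef_rot: [3.142, 0.0, 1.885]
force: [-0.4, -0.2, 0.4]
grip_width: 0.0002
grip_force: 0.0
```

```bash
cat > arc.py <<'E'
import sys
from h import *
o=ctrl.get_obs(); e=o['ee_pos']; print(e,o['qpos'].round(2),o['grip_width'])
H=np.array([.4514,.0696])
for a in sys.argv[1:]:
    k,z=map(float,a.split(',')); p=np.append(H+k/1000*np.array([-.309,.951]),z/1000+.199); print(a,((p-e)*100).round(1))
E
python3 arc.py 180,200 106,205 63,228 40,240 21,243 -22,245 -45,235 -63,223 -95,190 -107,165 -115,148 -115,143
python3 - <<'E'
from h import *
s=snap("scene");d=snap("side")
f=lambda c,x,y,a,b:cv2.resize(c['image'][y:y+b,x:x+a],(400,300),interpolation=2)
cv2.imwrite('pics/c4.png',np.hstack([f(s,250,75,200,150),f(d,100,75,200,150)])[:,:,::-1])
E
```

```text
[0.39623404 0.24282396 0.40033964] [ 0.47  0.11  1.76 -0.    1.27  0.16] 0.00024136344716911437
180,200 [-0.  -0.2 -0.1]
106,205 [ 2.2 -7.2  0.4]
63,228 [  3.6 -11.3   2.7]
40,240 [  4.3 -13.5   3.9]
21,243 [  4.9 -15.3   4.2]
-22,245 [  6.2 -19.4   4.4]
-45,235 [  6.9 -21.6   3.4]
-63,223 [  7.5 -23.3   2.2]
-95,190 [  8.5 -26.4  -1.1]
-107,165 [  8.8 -27.5  -3.6]
-115,148 [  9.1 -28.3  -5.3]
-115,143 [  9.1 -28.3  -5.8]
```

View pics/c4.png

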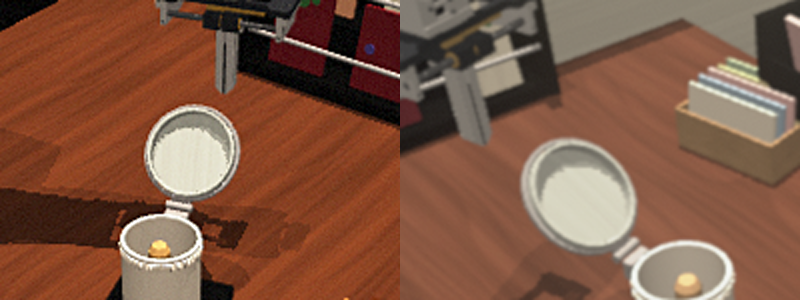

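The shut fingers hang behind the cap at crop (225,90) and (475,140), with clearance. I push the cap up to past vertical.

{"api": "servo_tool", "payload": {"motion": [[1,1.1,-3.6,0.2,0],[1,2.2,-7.2,0.4,0],[1,2.7,-8.6,1.2,0],[1,3.2,-10,2,0],[1,3.6,-11.3,2.7,0],[1,4.0,-12.4,3.3,0],[1,4.3,-13.5,3.9,0],[1,4.9,-15.3,4.2,0],[1,5.5,-17.3,4.4,0],[1,6.2,-19.4,4.4,0],[1,6.2,-19.4,4.4,0]]}}

```text
time_s: 10.62
ee_pos: [0.4582, 0.048, 0.4436]
eef_rot: [-3.141, 0.0, 1.883]
force: [-0.4, 0.8, -0.2]
grip_width: 0.0008
grip_force: 0.0
```

```bash
python3 arc.py -22,245 -45,235 -63,223 -80,208 -95,190 -107,165 -115,148 -115,143
python3 - <<'E'
from h import *
s=snap("scene");d=snap("side")
f=lambda c,x,y,a,b:cv2.resize(c['image'][y:y+b,x:x+a],(400,300),interpolation=2)
cv2.imwrite('pics/c5.png',np.hstack([f(s,250,75,200,150),f(d,100,75,200,150)])[:,:,::-1])
E
```

```text
[0.45823359 0.04799972 0.44355912] [ 0.02  0.07  1.7  -0.    1.37 -0.29] 0.0008461247688124028
-22,245 [-0.   0.1  0. ]
-45,235 [ 0.7 -2.1 -1. ]
-63,223 [ 1.3 -3.8 -2.2]
-80,208 [ 1.8 -5.4 -3.7]
-95,190 [ 2.3 -6.9 -5.5]
-107,165 [ 2.6 -8.  -8. ]
-115,148 [ 2.9 -8.8 -9.7]
-115,143 [  2.9  -8.8 -10.2]
```

View pics/c5.png

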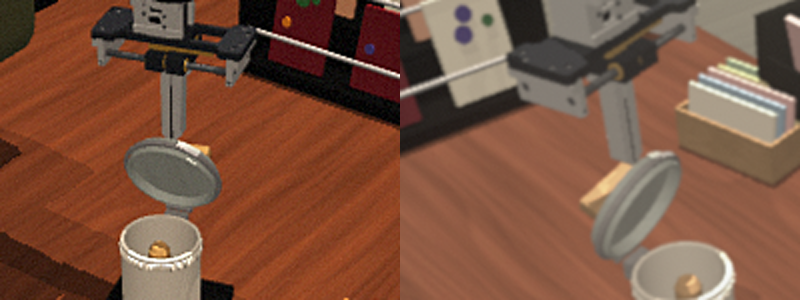

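The cap now leans over the mouth past vertical, with the finger behind it at crop (175,140) and (625,160) and the bar visible. I continue the arc down.

{"api": "servo_tool", "payload": {"motion": [[1,0.4,-1.1,-0.5,0],[1,0.7,-2.1,-1,0],[1,1.0,-3,-1.6,0],[1,1.3,-3.8,-2.2,0],[1,1.6,-4.6,-2.9,0],[1,1.8,-5.4,-3.7,0],[1,2.1,-6.2,-4.6,0],[1,2.3,-6.9,-5.5,0],[1,2.5,-7.5,-6.8,0],[1,2.6,-8,-8,0],[1,2.8,-8.5,-9,0],[1,2.9,-8.8,-9.6,0],[1,2.9,-8.8,-9.7,0]]}}

```text
time_s: 12.35
ee_pos: [0.4871, -0.0392, 0.3463]
eef_rot: [-3.141, -0.0, 1.885]
force: [-0.8, -0.1, 0.3]
grip_width: 0.0005
grip_force: 0.0
```

{"api": "servo_tool", "payload": {"motion": [[1,0,0,-0.2,0],[1,0,0,-0.4,0],[1,0,0,-0.5,0],[1,0,0,-0.5,0]]}}

```text
time_s: 12.85
ee_pos: [0.487, -0.0389, 0.3418]
eef_rot: [3.141, 0.0, 1.885]
force: [-0.0, 0.1, 2.2]
grip_width: 0.0001
grip_force: 1.1
```

{"api": "servo_tool", "payload": {"motion": [[1,0,0,-0.1,0],[1,0,0,-0.2,0],[1,0,0,-0.3,0],[1,0,0,-0.3,0]]}}

```text
time_s: 13.35
ee_pos: [0.4871, -0.039, 0.34]
eef_rot: [3.14, 0.001, 1.885]
force: [-4.4, 0.3, 16.3]
grip_width: 0.0007
grip_force: 7.7
```

{"api": "servo_tool", "payload": {"motion": [[1,0,0,1,0],[0.5,0.7,-2,5,0],[0.3,1.5,-5,10,0],[0.3,1.5,-5,12,0],[0.3,1.5,-5,12,0]]}}

```text
time_s: 13.98
ee_pos: [0.5019, -0.0891, 0.4595]
eef_rot: [3.14, 0.001, 1.885]
force: [0.7, 0.8, -0.2]
grip_width: 0.0368
grip_force: 0.0
```

Run:
```python
from h import *
w=snap("wrist","w6.png"); print(ctrl.get_obs()['ee_pos'],ctrl.get_obs()['qpos'].round(2))
C=np.array([.473,.003]); c0=proj(w,[*C,.173]); print('exp bar c',c0)
m=cv2.inRange(cv2.cvtColor(w['image'],cv2.COLOR_RGB2HSV),(8,60,100),(28,255,255))
for cn in cv2.findContours(m,0,2)[0]:
    if cv2.contourArea(cn)>400:
        r=cv2.minAreaRect(cn); b=[onz(w,*p,.173)[:2] for p in cv2.boxPoints(r)]
        print(r,onz(w,*r[0],.173).round(4),np.round(b,3).tolist())
```

```text
[ 0.50188555 -0.08891845  0.45815873] [-0.25  0.17  1.55  0.    1.42 -0.56]
exp bar c [315.5690486  121.19377632]
((302.0, 429.5), (45.0, 102.0), 90.0) [ 0.5484 -0.2737  0.173 ] [[0.494, -0.263], [0.587, -0.233], [0.606, -0.285], [0.508, -0.316]]
((97.50001525878906, 433.00006103515625), (64.75701141357422, 46.566837310791016), 75.96376037597656) [ 0.3576 -0.3396  0.173 ] [[0.326, -0.317], [0.365, -0.291], [0.391, -0.363], [0.35, -0.392]]
((115.95423126220703, 298.81756591796875), (293.2303771972656, 169.30203247070312), 16.876266479492188) [ 0.3531 -0.1885  0.173 ] [[0.218, -0.272], [0.251, -0.11], [0.479, -0.111], [0.481, -0.286]]
((7.8712873458862305, 31.78713035583496), (13.433002471923828, 50.547889709472656), 5.710593223571777) [ 0.2505 -0.0069  0.173 ] [[0.245, -0.025], [0.247, 0.008], [0.256, 0.01], [0.254, -0.023]]
((329.5, 185.0), (370.0, 619.0), 90.0) [ 0.498  -0.0387  0.173 ] [[0.257, 0.015], [0.659, 0.145], [0.826, -0.112], [0.279, -0.288]]
```

View pics/w6.png

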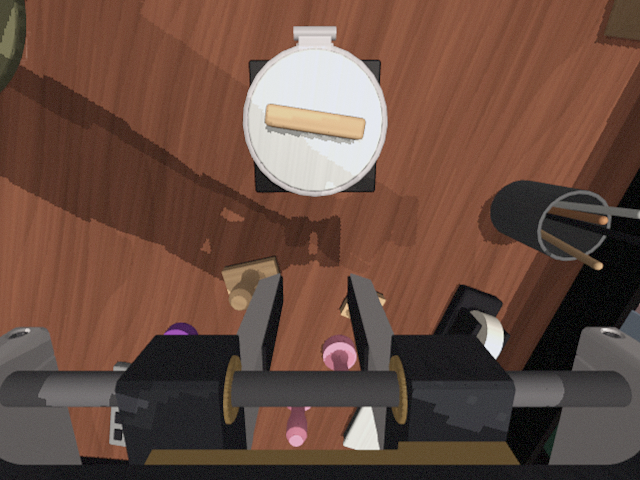

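The wrist view shows the cap level on the mouth, with the bar's centre at (315,120) turned about 8.5° clockwise from the jar's x. I grip the bar.

{"api": "servo_tool", "payload": {"motion": [[0.3,-1,3,0,10.5],[0.3,-2,6,0,21],[0.3,-2.9,9.2,0,31],[0.3,-2.9,9.2,0,41],[0.3,-2.9,9.2,0,51],[0.3,-2.9,9.2,0,61],[0.3,-2.9,9.2,0,71],[0.3,-2.9,9.2,0,81],[0.3,-2.9,9.2,0,81.5],[0.3,-2.9,9.2,-5,81.5],[0.3,-2.9,9.2,-9,81.5],[0.3,-2.9,9.2,-10.5,81.5],[0.3,-2.9,9.2,-10.7,81.5],[0.3,-2.9,9.2,-10.7,81.5]]}}

```text
time_s: 15.78
ee_pos: [0.4733, 0.003, 0.3528]
eef_rot: [-3.141, 0.002, -2.977]
force: [0.0, -0.5, 0.1]
grip_width: 0.0656
grip_force: 0.0
```

{"api": "servo_tool", "payload": {"motion": [[0.7,0,0,0,0],[0.9,0,0,0,0],[1,0,0,0,0],[1,0,0,0,0],[1,0,0,0,0]], "squeeze": 25}}

```text
time_s: 16.4
ee_pos: [0.473, 0.003, 0.3516]
eef_rot: [3.142, -0.0, -2.976]
force: [0.6, 0.3, -0.6]
grip_width: 0.0192
grip_force: 0.0
```

{"api": "servo_tool", "payload": {"motion": [[1,0,0,0,0],[1,0,0,0,0],[1,0,0,0,-3],[1,0,0,0,-8],[1,0,0,0,-8]]}}

```text
time_s: 17.02
ee_pos: [0.473, 0.0028, 0.3515]
eef_rot: [-3.141, 0.0, -3.115]
force: [1.2, -4.2, -2.7]
grip_width: 0.0153
grip_force: 25.0
```

Gripped, and the bar turns with it. I screw on, following the sink.

{"api": "servo_tool", "payload": {"motion": [[1,0,0,-0.02,-8],[1,0,0,-0.05,-16],[1,0,0,-0.07,-24],[1,0,0,-0.1,-32],[1,0,0,-0.13,-40],[1,0,0,-0.15,-48],[1,0,0,-0.17,-56],[1,0,0,-0.2,-64],[1,0,0,-0.22,-72],[1,0,0,-0.25,-80],[1,0,0,-0.28,-88],[1,0,0,-0.31,-96],[1,0,0,-0.34,-104],[1,0,0,-0.36,-112],[1,0,0,-0.39,-120],[1,0,0,-0.42,-128],[1,0,0,-0.43,-132],[1,0,0,-0.44,-136],[1,0,0,-0.44,-136]]}}

```text
time_s: 19.4
ee_pos: [0.4729, 0.0027, 0.3472]
eef_rot: [3.142, 0.001, 0.795]
force: [-2.1, -6.9, 0.3]
grip_width: 0.016
grip_force: 25.0
```

```bash
python3 -c "
from h import *
o=ctrl.get_obs();print(o['moment'],o['force'],o['eef_rot'],o['qpos'].round(2))"
```

```text
[-1.38728196  0.48494838 -0.00249001] [-2.07785555 -6.87662926  0.34669535] [3.14150448e+00 1.31951359e-03 7.95372099e-01] [-0.07  0.19  1.8  -0.    1.15  0.7 ]
```

{"api": "servo_tool", "payload": {"motion": [[1,0,0,-0.01,-3],[1,0,0,-0.02,-5],[1,0,0,-0.03,-7],[1,0,0,-0.03,-9],[1,0,0,-0.03,-9]]}}

```text
time_s: 20.02
ee_pos: [0.4728, 0.0027, 0.3469]
eef_rot: [3.141, 0.001, 0.639]
force: [-2.4, -7.6, 1.4]
grip_width: 0.0158
grip_force: 25.0
```

```bash
python3 -c "
from h import *
o=ctrl.get_obs();print(o['moment'],o['force'],o['eef_rot'])"
```

```text
[-1.39662719  0.5931998   0.21743052] [-2.35186818 -7.5952162   1.40085259] [3.14134471e+00 1.44765985e-03 6.39219002e-01]
```

{"api": "servo_tool", "payload": {"motion": [[1,0,0,0,-2],[1,0,0,0,-4],[1,0,0,0,-5],[1,0,0,0,-5]]}}

```text
time_s: 20.52
ee_pos: [0.4729, 0.0029, 0.347]
eef_rot: [3.141, 0.001, 0.552]
force: [-2.3, -4.5, 1.7]
grip_width: 0.0165
grip_force: 26.2
```

```bash
python3 -c "
from h import *
o=ctrl.get_obs();print(o['moment'],o['force'],o['eef_rot'])"
```

```text
[-1.05631321  0.43855187  0.53726689] [-2.27371896 -4.51565138  1.7019665 ] [3.14130576e+00 7.23141778e-04 5.51856994e-01]
```

{"api": "servo_tool", "payload": {"motion": [[0.7,0,0,0,0],[0.5,0,0,0,0],[0.4,0,0,0,0],[0.4,0,0,0,0],[0.4,0,0,2,0],[0.4,0,0,6,0],[0.4,-1,-5,11,0],[0.4,-2,-10,12,0],[0.4,-2,-12,12,0],[0.4,-2,-12,12,0],[0.4,-2,-12,12,0]]}}

```text
time_s: 21.9
ee_pos: [0.4531, -0.1163, 0.4667]
eef_rot: [-3.141, 0.0, 0.55]
force: [0.1, 0.3, -0.1]
grip_width: 0.0561
grip_force: 0.0
```

Run:
```python
from h import *
w=snap("wrist");s=snap("scene");d=snap("side"); o=ctrl.get_obs(); print(o['ee_pos'],o['eef_rot'],o['force'])
for t in(2.6,2.8):
  a=.314-t
  for k in(-1,1):
    P=[.473+k*.038*np.cos(a),.003+k*.038*np.sin(a),.168]; print(t,'s',proj(s,P).round(1),'w',proj(w,P).round(1),'d',proj(d,P).round(1))
f=lambda c,x,y,a,b:cv2.resize(c['image'][y:y+b,x:x+a],(400,300),interpolation=2)
cv2.imwrite('pics/c7.png',np.vstack([np.hstack([f(w,0,0,640,480),f(s,270,135,120,90)]),np.hstack([f(d,180,145,120,90),f(s,170,180,240,180)])])[:,:,::-1])
```

```text
[ 0.45313651 -0.11619823  0.4668191 ] [-3.14130598e+00  1.01427100e-04  5.51008462e-01] [-0.02961809  0.38547115  0.32319907]
2.6 s [345.5 178.2] w [181.4  95.8] d [240.6 183.3]
2.6 s [314.8 181.9] w [218.9 190.5] d [237.5 207.1]
2.8 s [345.9 180. ] w [190.9  93.6] d [244.4 183.5]
2.8 s [314.5 180.1] w [210.  192.3] d [233.5 206.9]
```

View pics/c7.png

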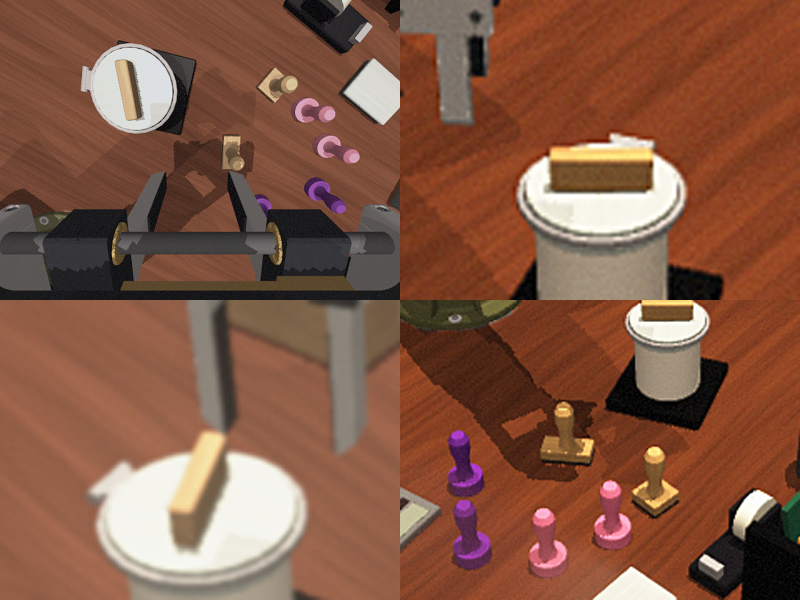

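The bar's top edge runs level in the scene view, from (314,180) to (346,180), which matches 2.8 rad. The cap is level, the bystanders are in place and the arm is clear.

```bash
python3 -c "
from h import *
print(ctrl.hand_in())"
```

```text
the job is handed in; nothing more can be done
None
```

I put the round stamp upright in the jar and let it go, closed the cap and screwed it home, and handed the job in at about 22 s; the last pictures show the cap level and turned fully home with the bystanders in place, but the hand-in returned no verdict.

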